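Scrape a burnt crust along the griddle's grease gutter into the drawer

TASK

A burnt crust lies in the griddle's grease gutter: take the gutter scraper from the tool stand, set its foot in the closed back end of the side gutter, behind the crust, and run it slowly (about 4 or 5 cm a second) along the bottom of the gutter in one pass without lifting, round the corner and along the front, until the crust drops through the drain slot into the grease drawer. Push the crust with the scraper only and keep the scraper off the cooking plate. Then leave the used scraper in the white wash tub, foot down, without disturbing the meat press on the griddle or the other tool in the stand.

Things in the scene. Friction and masses are not known exactly. Their poses are not given: they have to be found in the camera images.
- griddle: Fixed stainless counter-top griddle, 290 (x) by 320 (y) mm. Origin under its middle, on the bench; -x is its front (knob, drawer pull), -y its right. Dark plate, top at 101 mm: x -109 to 120, y -109 to 145. Splash back 115 mm high at x 120 to 140. L-shaped grease gutter along right side and front, 32 mm wide, flat floor at height 85 mm, outer rim top 107 mm, open above.
- gutter_back (a point): Point on the gutter floor near its closed back end: griddle frame (70, -125, 85) mm; the end wall stands 25 mm behind it (x = 95). The pass starts here. From here the gutter's centre line runs straight at y = -125 to x = -79.
- gutter_side (a point): Point on the gutter floor, middle of the side run: griddle frame (-10, -125, 85) mm.
- gutter_corner (a point): Point on the gutter floor, middle of the rounded corner: griddle frame (-111.5, -111.5, 85) mm. Here the centre line is a quarter circle of radius 46 mm about (-79, -79), from (-79, -125) to (-125, -79); the walls are arcs of radius 30 and 62 mm.
- gutter_front (a point): Point on the gutter floor, middle of the front run: griddle frame (-125, 0, 85) mm. The front run's centre line is straight at x = -125, from y = -79 to the drain slot at y = 95.
- drain (a point): Centre of the drain slot, in the plane of the gutter floor: griddle frame (-125, 120, 85) mm. The slot is an opening as wide as the gutter, from y = 95 to y = 145; through it the crust falls to the floor of the grease drawer, 22 mm above the bench.
- crust: Blackish-brown burnt crust, a hard round cake 26 mm across and 12 mm high, about 15 g, loose in the side gutter between its back end and the corner, 38 to 127 mm from gutter_back. Origin at the middle of its underside. It is greasy: it slides easily when pushed and does not stick.
- stand: Fixed stainless stand for two griddle tools: base plate 85 (x) by 170 (y) by 8 mm and a shelf of that size, top at 103 mm, on four pillars, with 26 mm holes at y = +42 and -42 mm. Origin under its middle, on the bench. The scraper stands upright in the +y hole, foot on the base plate: raise it 105 mm or more to clear the shelf.
- scraper: Gutter scraper, 215 mm long, 0.13 kg, loose, upright in the stand: flat round foot 18 mm across, 8 mm thick, 8 mm shank, ferrule 20 mm across 81 to 105 mm up, then a brown wooden handle with flat sides, 26 mm along its x, 22 mm along its y, 105 to 215 mm up. Origin at the middle of the foot's underside, z up the handle. Balance point about 94 mm up.
- foot (a point): Middle of the underside of the scraper's foot (the scraper's origin).
- handle (a point): Middle of the scraper's wooden handle, 160 mm above the underside of the foot; 22 mm wide along the scraper's y.
- grill_brush: Black grill brush with a round waisted handle, 180 mm long, standing in the stand's other hole (y = -42 mm), its top 188 mm above the bench. Leave alone.
- tub: White plastic wash tub, open on top, fixed: 250 (x) by 180 (y) by 115 mm high, walls 4 mm. Origin under its middle, on the bench. A steel spoon lies along one long wall inside (y about +55 mm); it may be touched.
- meat_press: Cast-iron meat press lying on the cooking plate, 115 by 100 mm, 52 mm high with its wooden handle. Origin at the middle of its underside. Leave alone.

How it is judged:
By the outcome, as a careful person would: the job done as asked, in the order asked, and still so for the second after the job is handed in, with the robot touching nothing.
It also fails if it takes over 72 s, if anything falls off the work surface, if the arm or the gripper's body presses on something with over 40 N, if the wrist force passes 120 N, or if a joint passes its speed limit or range.

ROBOT

A 6-joint arm with a two-finger parallel gripper is mounted at the origin on the work surface. World frame = base frame: x ahead of the robot, y to its left, z up, the work surface at z = 0. Lengths are in m, angles in degrees, forces in N, time in s.
With the tool pointing down it reaches from about 0.275 to 0.85 m from the base axis. Payload 5.2 kg.
Tool frame: the origin (TCP) lies on the centre line of the jaws, within the pads' length; the fingertips stand 8 mm ahead of it and the grasp point (between the pads) lies 11 mm behind it (nose_length is the distance from the TCP to the fingertips, in m); z points along the fingers, y is the direction in which the jaws open and shut (so a half turn about z gives the same grasp; the last joint's range is limited). The gripper opens to 85 mm and grips with 20 to 120 N. Pads are 22 mm wide; open, the fingers measure 114 mm over their backs; the gripper's body (76 mm by 85 mm) begins 54 mm behind the grasp point. The pads swing forward as they close: fully open they stand 13 mm farther back than shut.
Start: joints at [53.239, 14.817, 87.949, -0, 77.235, -11.62], TCP at [0.234, 0.498, 0.203] pointing down, gripper open.
Joint ranges: [-179.93, 179.93], [-52.35, 119.4], [10.71, 147.94], [-69.91, 249.91], [12.55, 155.21], [-178.61, 178.61]. Speed limits (degrees/s): [147.25, 147.25, 180, 180, 180, 180].

INTERFACE

Orientations are given as [roll, pitch, yaw] about the fixed x, y, z axes, in that order (R = Rz(yaw) Ry(pitch) Rx(roll)).
In Python, from rig import observe, read_camera, close_job, nose_length gives the robot as it stands.
- The arm moves only by the shell command python3 -m handwheel 'ROWS'. ROWS is JSON, one flat list of numbers, 7 for each row, row after row: the shift along the tool's x, y, z in m, then the turn, a rotation vector about the tool's x, y, z in units of 8 degrees (1.0 is 8 degrees), then the opening, from -1 (shut) to 1 (fully open). A call has exactly 10 rows; each row shifts and turns the commanded pose from where the row before left it, along the tool's axes as they then stand; what a row does not reach is not made up. A row lasts 1/10 s, in which the tool goes at most 50 mm and 8.59 degrees, less where a joint would pass 70% of its speed; a pose out of reach is approached as far as the arm can. A call is refused whole if a number of a shift passes 0.05 or a number of a turn 1, either way. A call with a gripper value outside its range is refused whole. The fingers move at their own pace and stop on an object; the grip force is fixed at half the most. Time passes only in rows, so rows that do not move let the fingers close, or fill a call up. It gives the time, the measured TCP pose, the force and the opening at its end, in the units of the state.
- observe(): the state, without advancing time (a new reading comes with each control period).
- read_camera(name): name is "scene" or "top" or "wrist"; returns a dict with "image" (400x640x3 uint8, blue, green, red), "intrinsics" (3x3 intrinsics, pixels), "view" (4x4, takes a point from world to camera coordinates). Camera axes: x right, y up, looking along -z (the intrinsics and any distortion apply to the point x, -y, -z); pixel columns grow to the right and rows downward; lengths in m; the calibration is good to about 2 mm. The wrist camera is an equidistant fisheye: a pixel r from the principal point sees the ray r / f radians off the axis. A picture is of the moment at which its call begins. There is no depth.
- close_job(): hands the job in, once; it reports no verdict.
The state is a dict: "time_s": time; "joints": joint angles; "qd": joint speeds; "joint_torque": joint torques, N m; "position": TCP position; "ee_rot": TCP orientation; "wrist_force": force on the tool from outside, world axes, zero at the start; "ft_torque": the same for the moment, N m; "grip_width": finger opening in m.
Only numpy, scipy, OpenCV 4.12 (cv2) and the standard library are available. Lean on these libraries where they do the work, as an engineer would, in place of code of your own. Each camera call takes 0.05 s, during which the arm holds its last target.

## Working session

There is one attempt and no reset: what is moved stays moved. The work goes in short steps, Python scripts to look and compute and a shell command to move; the robot and the scene stay as the last step left them, time stands still between calls to the robot, and variables do not carry over. Pictures are saved under pics/ and viewed, and the job is handed in when it is done.

```bash
ls; mkdir -p pics
python3 - <<'E'
from rig import *
import cv2,json
print(observe(), nose_length)
for n in("scene","top","wrist"):
    c=read_camera(n); cv2.imwrite(f"pics/{n}0.png",c["image"]); print(n,c["intrinsics"],c["view"],[k for k in c])
E
```

```text
pics
{'time_s': 0.0, 'joints': array([ 5.32396162e+01,  1.48600571e+01,  8.80119958e+01, -3.64038621e-03,
        7.72341211e+01, -1.16204076e+01]), 'qd': array([ 0.08440228,  0.08596846,  0.03347851,  0.06404826, -0.01412628,
        0.00589684]), 'joint_torque': array([ 7.55175315e-04, -4.46047282e+01, -2.90565491e+01, -3.18356524e-04,
        1.15934302e-02,  1.28302523e-05]), 'position': array([0.23330625, 0.49741612, 0.20236082]), 'ee_rot': array([-1.79895287e+02, -1.79101246e-02,  1.54860815e+02]), 'wrist_force': array([-0.13746281, -0.82541525, -0.00536983]), 'ft_torque': array([ 0.02281402,  0.00662476, -0.00239009]), 'grip_width': 0.08537358913742789} 0.008
scene [[424.73359175   0.         318.94722627]
 [  0.         424.73359175 207.81514281]
 [  0.           0.           1.        ]] [[ 0.29899372  0.95413272  0.01528115 -0.16285692]
 [-0.80627001  0.24402805  0.53886824  0.35942934]
 [ 0.51042279 -0.17343895  0.84225145 -1.55447582]
 [ 0.          0.          0.          1.        ]] ['image', 'intrinsics', 'view']
top [[452.14368172   0.         318.53245739]
 [  0.         452.14368172 207.96868228]
 [  0.           0.           1.        ]] [[ 0.02168656 -0.99976244 -0.00217893 -0.00158037]
 [ 0.98068475  0.02084887  0.19448069 -0.57261516]
 [-0.19438906 -0.00635446  0.98090393 -1.14833372]
 [ 0.          0.          0.          1.        ]] ['image', 'intrinsics', 'view']
wrist [[309.70691629   0.         317.80476334]
 [  0.         309.70691629 196.21412416]
 [  0.           0.           1.        ]] [[ 0.42520596  0.90509547 -0.00144047 -0.54848358]
 [-0.87306312  0.40973674 -0.26434182  0.03363579]
 [-0.23866437  0.11365734  0.96442798 -0.37990419]
 [ 0.          0.          0.          1.        ]] ['image', 'intrinsics', 'view']
```

View pics/scene0.png

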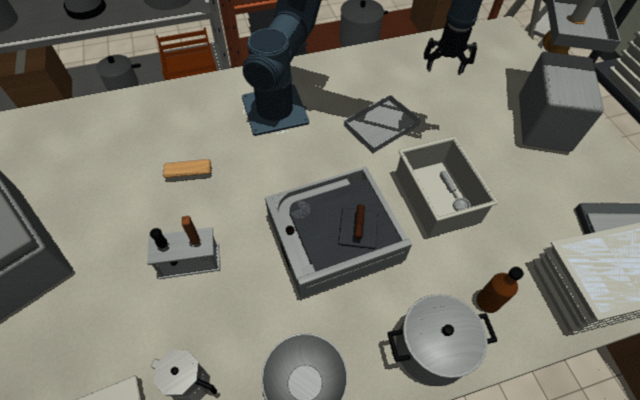

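View pics/top0.png

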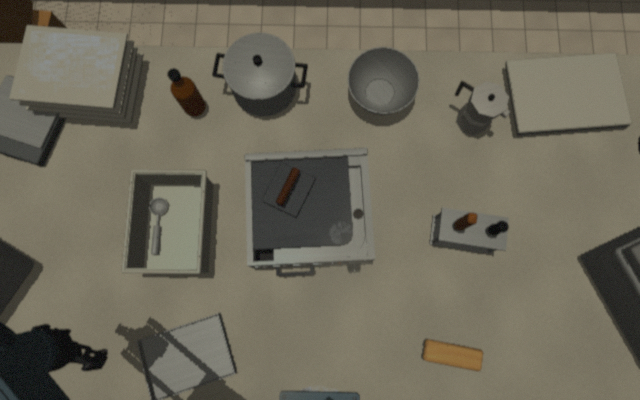

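View pics/wrist0.png

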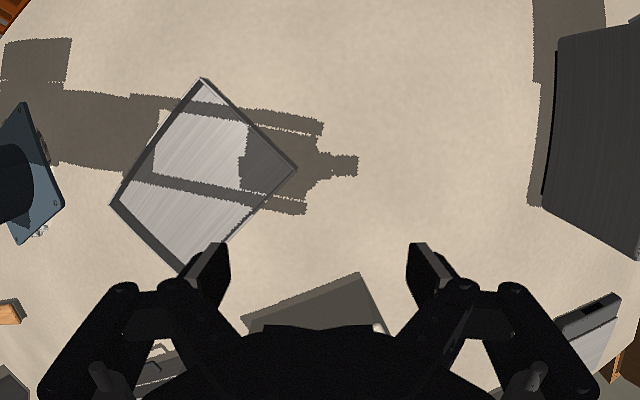

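```bash
cat > h.py <<'E'
import numpy as np,cv2
def ray(c,u,v):
    K=c["intrinsics"];V=c["view"];R=V[:3,:3];t=V[:3,3]
    d=np.array([(u-K[0,2])/K[0,0],-(v-K[1,2])/K[1,1],-1.])
    return -R.T@t, R.T@d
def onz(c,u,v,z):
    o,d=ray(c,u,v); return o+d*(z-o[2])/d[2]
def proj(c,p):
    K=c["intrinsics"];V=c["view"];q=V[:3,:3]@np.asarray(p,float)+V[:3,3]
    return np.array([K[0,0]*q[0]/-q[2]+K[0,2], K[1,1]*-q[1]/-q[2]+K[1,2]])
E
python3 - <<'E'
from rig import *
import cv2
c=read_camera("top")["image"]; g=read_camera("scene")["image"]
def crop(im,u0,v0,w,h,s,n): cv2.imwrite(n,cv2.resize(im[v0:v0+h,u0:u0+w],None,fx=s,fy=s,interpolation=cv2.INTER_CUBIC))
crop(c,235,140,150,140,5 if 0 else 4,"pics/tg.png")
crop(c,420,195,100,70,7,"pics/ts.png")
crop(c,115,160,100,120,5,"pics/tt.png")
crop(g,140,200,90,85,6,"pics/ss.png")
crop(g,255,160,165,145,4,"pics/sg.png")
E
```

```text
(no output)
```

View pics/tg.png

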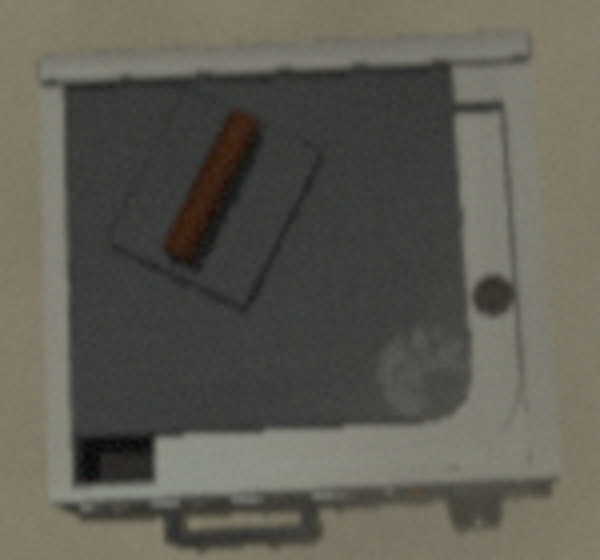

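View pics/ts.png

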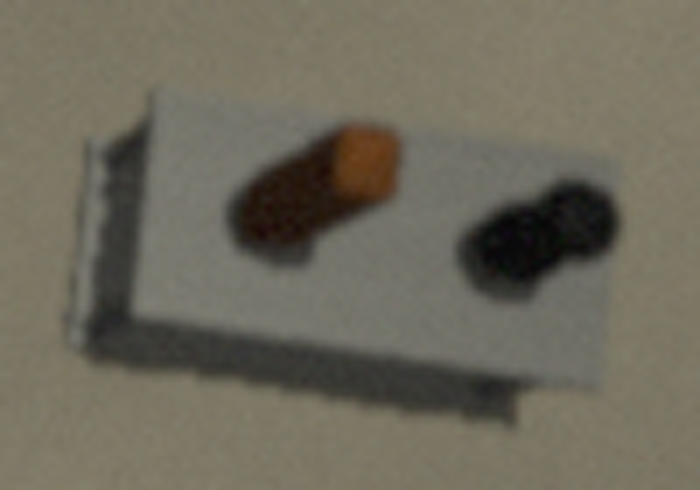

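View pics/tt.png

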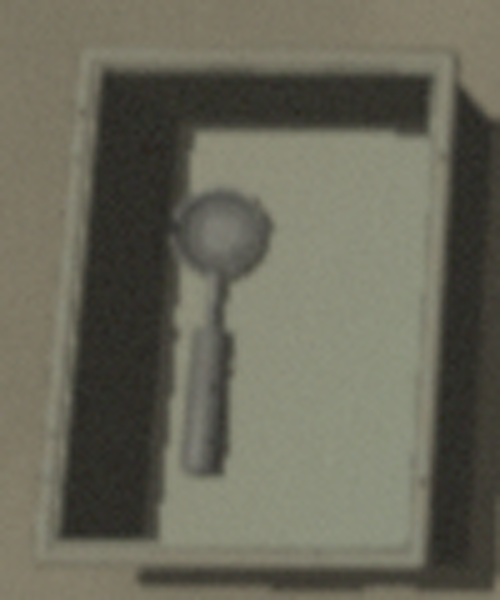

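View pics/ss.png

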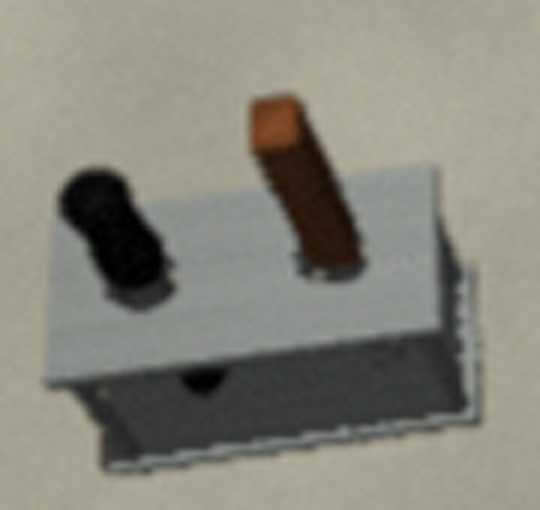

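View pics/sg.png

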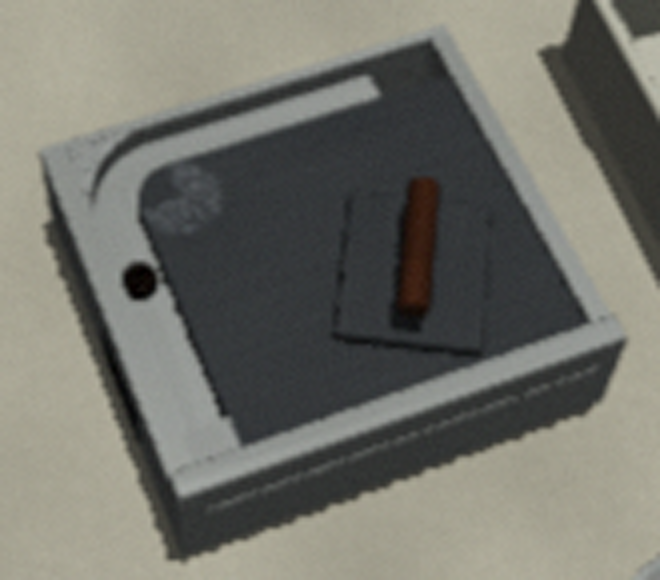

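```bash
cat > fit.py <<'E'
from rig import *
from h import *
from scipy.optimize import least_squares
T=read_camera("top");S=read_camera("scene")
def px(o,s,p): return np.array([(p[0]+.5)/s-.5+o[0],(p[1]+.5)/s-.5+o[1]])
def fit(obs,x0):
    def f(q):
        c,s=np.cos(q[2]),np.sin(q[2]); r=[]
        for cam,uv,P in obs:
            P=np.array(P)/1000; w=[q[0]+c*P[0]-s*P[1],q[1]+s*P[0]+c*P[1],P[2]]
            r.append(proj(cam,w)-uv)
        return np.array(r).ravel()
    r=least_squares(f,x0,loss="soft_l1"); print(r.x[:2].round(4),np.degrees(r.x[2]).round(2)); print(f(r.x).reshape(-1,2).round(1).tolist()); return r.x
def cor(o): print(o)
tg=lambda x,y:px((235,140),4,(x,y)); sg=lambda x,y:px((255,160),4,(x,y))
print("griddle"); G=fit([(T,tg(65,88),(120,145,101)),(T,tg(450,65),(120,-109,101)),(T,tg(72,435),(-109,145,101)),
 (T,tg(50,498),(-145,160,107)),(T,tg(560,480),(-145,-160,107)),(T,tg(455,105),(95,-109,101)),(T,tg(155,435),(-109,95,85)),
 (S,sg(438,30),(-145,160,107)),(S,sg(42,155),(-145,-160,107)),(S,sg(180,495),(140,-160,115)),(S,sg(625,340),(140,160,115))],[.5,0,0])
ts=lambda x,y:px((420,195),7,(x,y)); ss=lambda x,y:px((140,200),6,(x,y))
print("stand"); St=fit([(T,ts(155,90),(42.5,85,103)),(T,ts(620,158),(42.5,-85,103)),(T,ts(605,390),(-42.5,-85,103)),(T,ts(135,318),(-42.5,85,103)),
 (S,ss(50,215),(-42.5,-85,103)),(S,ss(437,165),(-42.5,85,103)),(S,ss(440,330),(42.5,85,103)),(S,ss(45,382),(42.5,-85,103))],[.5,-.35,0])
c,s=np.cos(St[2]),np.sin(St[2]); print("hole",St[0]-s*.042,St[1]+c*.042)
print("handle top",onz(T,*ts(367,162),.223),onz(S,*ss(277,120),.223))
tt=lambda x,y:px((115,160),5,(x,y))
print("tub");Tb=fit([(T,tt(85,50),(125,90,115)),(T,tt(458,52),(125,-90,115)),(T,tt(425,570),(-125,-90,115)),(T,tt(38,565),(-125,90,115))],[.5,.3,0])
for C,uv in((T,tg(494,295)),(S,sg(139,280))):
  p=onz(C,*uv,.094);d=p[:2]-G[:2];c,s=np.cos(G[2]),np.sin(G[2]);print("crust",p,(c*d[0]+s*d[1],-s*d[0]+c*d[1]))
# handle top face
for C,o,n in((T,(455,205,25,20),"t"),(S,(175,210,25,20),"s")):
  im=cv2.resize(C["image"][o[1]:o[1]+o[3],o[0]:o[0]+o[2]],None,fx=8,fy=8,interpolation=cv2.INTER_CUBIC).astype(int)
  m=((im[...,2]>(115 if n=="t" else 125))&(im[...,2]-im[...,0]>60)).astype(np.uint8)
  k=max(cv2.findContours(m,0,1)[0],key=cv2.contourArea); r=cv2.minAreaRect(k)
  P=[onz(C,*px(o[:2],8,b),.223) for b in cv2.boxPoints(r)]
  e1=P[1]-P[0];e2=P[2]-P[1]; print(n,cv2.contourArea(k)/64,np.mean(P,0).round(4),[ (round(float(np.hypot(e[0],e[1])),4),round(float(np.degrees(np.arctan2(e[1],e[0]))),1)) for e in(e1,e2)])
E
python3 fit.py
```

```text
griddle
[0.5747 0.0372] 4.23
[[-0.2, -0.1], [0.4, 0.7], [0.2, 0.4], [-0.4, -0.9], [0.3, -3.1], [-0.2, -0.1], [-0.1, 0.0], [1.6, -0.8], [-0.7, -0.4], [-0.9, 0.6], [0.3, -1.4]]
stand
[ 0.5194 -0.3832] -7.63
[[0.0, -0.6], [0.1, -0.2], [-0.2, -0.4], [-0.6, -0.5], [0.1, -0.4], [-0.8, -0.9], [-0.2, -0.9], [-0.4, -0.0]]
hole 0.5249952283643233 -0.34160401970918125
handle top [ 0.52427775 -0.34015953  0.223     ] [ 0.5277463  -0.33955839  0.223     ]
tub
[0.5183 0.3964] 0.98
[[1.8, 3.7], [-2.9, 3.5], [-1.8, -2.1], [2.7, -1.4]]
crust [ 0.55302   -0.0916576  0.094    ] (np.float64(-0.03117463659093298), np.float64(-0.12686510862256772))
crust [ 0.55600151 -0.09084961  0.094     ] (np.float64(-0.028141616908890596), np.float64(-0.12627939378716646))Traceback (most recent call last):
  File "fit.py", line 32, in <module>
    k=max(cv2.findContours(m,0,1)[0],key=cv2.contourArea); r=cv2.minAreaRect(k)
ValueError: max() iterable argument is empty
```

```bash
cat > hy.py <<'E'
exec(open('fit.py').read().split("# handle top")[0].split("tg=lambda")[0])
for C,o,n in((T,(462,208,20,20),"t"),(S,(178,212,22,16),"s")):
  im=C["image"][o[1]:o[1]+o[3],o[0]:o[0]+o[2]]
  print(im[...,2])
  im=cv2.resize(im,None,fx=10,fy=10,interpolation=cv2.INTER_CUBIC).astype(int)
  th=(im[...,2].max()*0.72); m=((im[...,2]>th)&(im[...,2]-im[...,0]>im[...,2]*0.4)).astype(np.uint8)
  k=max(cv2.findContours(m,0,1)[0],key=cv2.contourArea); r=cv2.minAreaRect(k)
  print(cv2.contourArea(k)/100,r)
  P=[onz(C,*px(o[:2],10,b),.223) for b in cv2.boxPoints(r)]
  e1=P[1]-P[0];e2=P[2]-P[1]; print(n,np.mean(P,0).round(4),[ (round(float(np.hypot(e[0],e[1])),4),round(float(np.degrees(np.arctan2(e[1],e[0]))),1)) for e in(e1,e2)])
  cv2.imwrite(f"pics/m{n}.png",np.hstack([cv2.resize(np.clip(im,0,255).astype(np.uint8),None,fx=1.5,fy=1.5),cv2.cvtColor(cv2.resize(m*255,None,fx=1.5,fy=1.5),8)]))
E
python3 hy.py
```

```text
[[125 124 126 127 127 126 128 127 126 124 126 127 127 124 122 127 126 126
  125 129]
 [124 127 126 127 128 129 126 125 128 125 124 126 127 128 128 126 127 128
  127 126]
 [121 125 123 123 122 130 126 127 124 124 121 127 126 127 127 124 125 125
  129 124]
 [118 121 119 121 122 119 117 116 121 117 121 123 122 124 127 126 125 121
  126 129]
 [114 115 117 113 112 111 104 106 107 105 108 105 114 112 118 124 123 123
  121 123]
 [116 116 115 112  98  85  80  89  96  95  95  94  96 101 103 114 117 121
  119 121]
 [116 109  99  90  71  63  72  84  95  97  99  96  96  97  98 107 114 114
  116 114]
 [108  96  73  56  46  52  74  89 101 101 104 103 102 102  96  99 110 112
  112 113]
 [ 87  71  53  39  41  51  75  90 101 105 102 102 102  97  93 101 113 113
  115 116]
 [ 59  48  41  37  38  52  80  95 104 107 104 101 100  94  92  97 109 117
  114 112]
 [ 42  36  41  43  38  60  79  93 100 102 100 101  93  89  91  95 109 115
  114 116]
 [ 40  41  27  31  37  55  82  94  98  99  99  95  91  87  91 102 110 113
  112 118]
 [ 37  36  44  35  41  55  81  94  95  95  94  93  89  92  98 107 113 112
  116 
[... 1660 characters left out ...]
2  60 134 172 169 173
  173 174 174 173]
 [159 162 161 140 124 126 123 125 122 120 112  85  50  41  98 153 169 171
  172 175 173 172]
 [165 165 164 138 116 114 117 112 113 107  96  69  40  32  60 133 169 170
  172 171 172 170]
 [164 164 163 138 103  91  89  87  79  73  64  47  37  34  40  98 151 171
  171 169 172 171]
 [162 165 161 136  86  59  54  52  49  49  45  39  38  35  31  61 133 169
  174 170 170 172]
 [162 162 163 151 118  68  43  45  46  46  43  44  39  34  33  36  97 152
  171 170 172 174]
 [163 162 162 162 135  80  45  42  45  41  43  42  40  39  33  33  62 132
  168 172 172 171]]
0.21 ((39.0, 103.5), (2.0, 19.0), 0.0)
s [ 0.5313 -0.3504  0.223 ] [(0.0055, 172.5), (0.0005, 73.1)]
```

```bash
cat > hy2.py <<'E'
exec(open('fit.py').read().split("# handle top")[0].split("tg=lambda")[0])
for C,o,n in((T,(462,208,20,20),"t"),(S,(176,210,22,20),"s")):
  im=C["image"][o[1]:o[1]+o[3],o[0]:o[0]+o[2]]
  im=cv2.resize(im,None,fx=10,fy=10,interpolation=cv2.INTER_CUBIC).astype(int)
  d=im[...,2]-im[...,0]; th=d.max()*.55
  m=(d>th).astype(np.uint8)
  k=max(cv2.findContours(m,0,1)[0],key=cv2.contourArea); 
  W=np.array([onz(C,*px(o[:2],10,b[0]),.223)[:2]*1e4 for b in k],np.float32)
  r=cv2.minAreaRect(W)
  print(n,d.max(),(np.array(r[0])/1e4).round(4),(np.array(r[1])/10).round(1),r[2])
  cv2.imwrite(f"pics/m{n}2.png",np.hstack([cv2.resize(np.clip(im,0,255).astype(np.uint8),None,fx=1.5,fy=1.5),cv2.cvtColor(cv2.resize(m*255,None,fx=1.5,fy=1.5),8)]))
E
python3 hy2.py
```

```text
t 82 [ 0.524  -0.3392] [19.6 23. ] 82.3108901977539
s 91 [ 0.529  -0.3408] [19.4 24.3] 82.68280792236328
```

```bash
python3 -m handwheel '[0,0,-0.04,0,0,-0.75,1, 0,0,-0.04,0,0,-0.75,1, 0,0,-0.04,0,0,-0.69,1, -0.0221,-0.0437,0,0,0,0,1, -0.0221,-0.0437,0,0,0,0,1, -0.0221,-0.0437,0,0,0,0,1, -0.0221,-0.0437,0,0,0,0,1, -0.0221,-0.0437,0,0,0,0,1, -0.0221,-0.0437,0,0,0,0,1, -0.0221,-0.0437,0,0,0,0,1]'; python3 -m handwheel '[-0.0221,-0.0437,0,0,0,0,1, -0.0221,-0.0437,0,0,0,0,1, -0.0221,-0.0437,0,0,0,0,1, -0.0221,-0.0437,0,0,0,0,1, -0.0221,-0.0437,0,0,0,0,1, -0.0221,-0.0437,0,0,0,0,1, -0.0221,-0.0437,0,0,0,0,1, -0.0221,-0.0437,0,0,0,0,1,-0.01,-0.02,0,0,0,0,1,0,0,0,0,0,0,1]'
```

```text
time_s: 1.55
position: [0.3465, 0.1725, 0.3235]
ee_rot: [180.0, 0.1, 172.4]
wrist_force: [1.7, -0.0, -0.0]
grip_width: 0.0855
time_s: 2.55
position: [0.4829, -0.2202, 0.322]
ee_rot: [-180.0, -0.1, 172.2]
wrist_force: [0.3, 0.7, -0.4]
grip_width: 0.0853
```

```bash
python3 -m handwheel '[-0.0194,-0.038,0,0,0,0,1, -0.0194,-0.038,0,0,0,0,1, -0.0194,-0.0381,0,0,0,0,1, 0,0,0,0,0,0,1,0,0,0,0,0,0,1,0,0,0,0,0,0,1,0,0,0,0,0,0,1,0,0,0,0,0,0,1,0,0,0,0,0,0,1,0,0,0,0,0,0,1]'
python3 - <<'E'
from rig import *
import cv2
for n in("scene","top","wrist"):
    cv2.imwrite(f"pics/{n}1.png",read_camera(n)["image"])
o=observe();print(o["position"],o["joints"],o["ee_rot"])
E
```

```text
time_s: 3.55
position: [0.5251, -0.3373, 0.3236]
ee_rot: [-180.0, 0.0, 172.4]
wrist_force: [0.1, -0.3, 0.6]
grip_width: 0.0851
[ 0.52507989 -0.33762512  0.32330168] [-4.29640427e+01  2.02008100e+01  6.41024330e+01 -7.95785006e-04
  9.56904789e+01 -1.25347525e+02] [-1.79995722e+02  4.66265789e-03  1.72383403e+02]
```

View pics/wrist1.png

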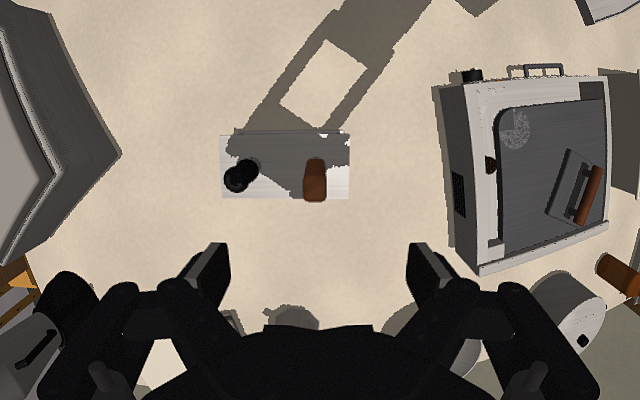

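```bash
cat >> h.py <<'E'
def wray(c,u,v):
    K=c["intrinsics"];V=c["view"];R=V[:3,:3];t=V[:3,3]
    a=(u-K[0,2])/K[0,0];b=-(v-K[1,2])/K[1,1];th=np.hypot(a,b)
    d=np.array([a/th*np.sin(th),b/th*np.sin(th),-np.cos(th)]); return -R.T@t,R.T@d
def wonz(c,u,v,z):
    o,d=wray(c,u,v); return o+d*(z-o[2])/d[2]
E
python3 - <<'E'
from rig import *
from h import *
c=read_camera("wrist"); im=c["image"]
d=im[...,2].astype(int)-im[...,0]; m=(d>40).astype(np.uint8); m[:,:280]=0;m[:,350:]=0;m[210:]=0;m[:140]=0
cv2.imwrite("pics/w1c.png",cv2.resize(im[150:210,280:350],None,fx=8,fy=8,interpolation=cv2.INTER_CUBIC))
for p in((303,185),(326,185),(303,201),(326,201),(314.5,193)): print(p,wonz(c,*p,.223))
E
```

```text
(303, 185) [ 0.5196499  -0.35082528  0.223     ]
(326, 185) [ 0.52242051 -0.3302262   0.223     ]
(303, 201) [ 0.53455065 -0.35301152  0.223     ]
(326, 201) [ 0.53735236 -0.33212516  0.223     ]
(314.5, 193) [ 0.52844455 -0.34153568  0.223     ]
```

View pics/w1c.png

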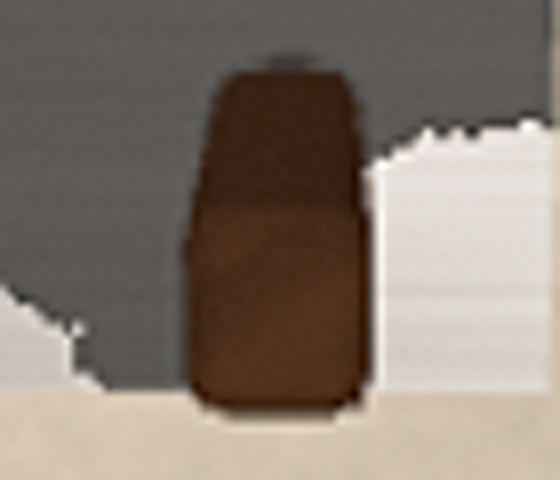

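```bash
python3 -m handwheel '[0,-0.0034,0,0,0,0,0.2, 0,0,0,0,0,0,0.2, 0,0,0.03,0,0,0,0.2, 0,0,0.03,0,0,0,0.2, 0,0,0.03,0,0,0,0.2, 0,0,0.03,0,0,0,0.2, 0,0,0.02,0,0,0,0.2, 0,0,0.0145,0,0,0,0.2,0,0,0,0,0,0,0.2,0,0,0,0,0,0,0.2]'
python3 - <<'E'
from rig import *
import cv2
a=read_camera("wrist")["image"];b=read_camera("scene")["image"]
cv2.imwrite("pics/w2.png",a);cv2.imwrite("pics/s2.png",cv2.resize(b[150:290,120:260],None,fx=4,fy=4))
E
```

```text
time_s: 4.75
position: [0.5247, -0.3413, 0.169]
ee_rot: [180.0, -0.0, 172.4]
wrist_force: [-0.3, 0.3, 0.8]
grip_width: 0.0514
```

View pics/w2.png

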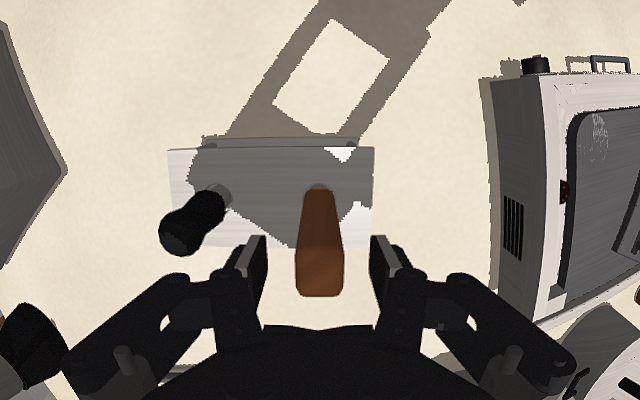

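View pics/s2.png

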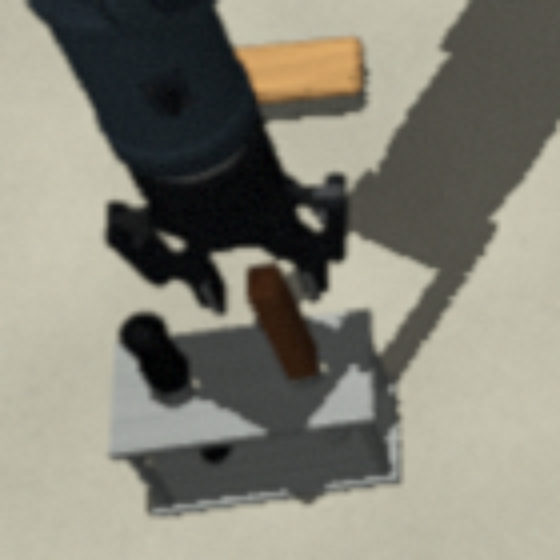

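```bash
python3 -m handwheel '[0,0,0,0,0,0,-1,0,0,0,0,0,0,-1,0,0,0,0,0,0,-1,0,0,0,0,0,0,-1,0,0,0,0,0,0,-1,0,0,0,0,0,0,-1,0,0,0,0,0,0,-1,0,0,0,0,0,0,-1,0,0,0,0,0,0,-1,0,0,0,0,0,0,-1]'
python3 - <<'E'
from rig import *
import cv2
a=read_camera("wrist")["image"]
cv2.imwrite("pics/w3.png",a);o=observe();print(o["position"],o["ee_rot"],o["wrist_force"],o["ft_torque"])
E
```

```text
time_s: 5.85
position: [0.5252, -0.3415, 0.1698]
ee_rot: [-179.9, 0.1, 172.4]
wrist_force: [0.8, -0.4, 5.6]
grip_width: 0.021
[ 0.52517316 -0.34147531  0.16982167] [-1.79933448e+02  1.00729530e-01  1.72383293e+02] [-0.5933869   0.35628621  6.73095334] [ 0.09769659  0.00031728 -0.02089779]
```

View pics/w3.png

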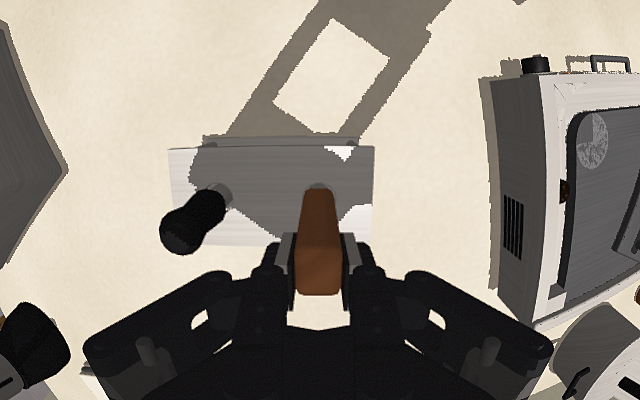

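```bash
python3 -m handwheel '[0,0,-0.02,0,0,0,-1,0,0,-0.03,0,0,0,-1,0,0,-0.03,0,0,0,-1,0,0,-0.03,0,0,0,-1,0,0,-0.022,0,0,0,-1,0,0,0,0,0,0,-1,-0.0133,0.0391,0,0,0,0,-1,-0.0133,0.0391,0,0,0,0,-1,-0.0133,0.0391,0,0,0,0,-1,-0.0133,0.0391,0,0,0,0,-1]'
python3 -m handwheel '[-0.0133,0.0391,0,0,0,0,-1,-0.0133,0.0391,0,0,0,0,-1,-0.0133,0.0391,0,0,0,0,-1,0,0,0,0,0,0,-1,0,0,0,0,0,0,-1,0,0,0,0,0,0,-1,0,0,0,0,0,0,-1,0,0,0,0,0,0,-1,0,0,0,0,0,0,-1,0,0,0,0,0,0,-1]'
cat > look.py <<'E'
from rig import *
import cv2,sys
k=sys.argv[1]
t=read_camera("top");s=read_camera("scene");w=read_camera("wrist")
cv2.imwrite(f"pics/t{k}.png",cv2.resize(t["image"][140:280,235:385],None,fx=4,fy=4,interpolation=cv2.INTER_CUBIC))
cv2.imwrite(f"pics/s{k}.png",cv2.resize(s["image"][130:305,240:440],None,fx=4,fy=4,interpolation=cv2.INTER_CUBIC)[:600])
cv2.imwrite(f"pics/w{k}.png",w["image"])
o=observe();print(o["time_s"],o["position"],o["ee_rot"],o["wrist_force"],o["grip_width"])
E
python3 look.py 4
```

```text
time_s: 6.9
position: [0.5978, -0.1915, 0.2981]
ee_rot: [179.9, -0.2, 172.3]
wrist_force: [0.0, 0.0, -0.8]
grip_width: 0.0209
time_s: 7.9
position: [0.6531, -0.0828, 0.3009]
ee_rot: [-180.0, 0.0, 172.3]
wrist_force: [0.4, 0.3, -1.6]
grip_width: 0.021
8.05 [ 0.65320502 -0.08237368  0.30083061] [-1.79999428e+02  1.31436070e-02  1.72361486e+02] [-0.47693568 -0.45781901 -1.25429082] 0.02078862160391983
```

View pics/t4.png

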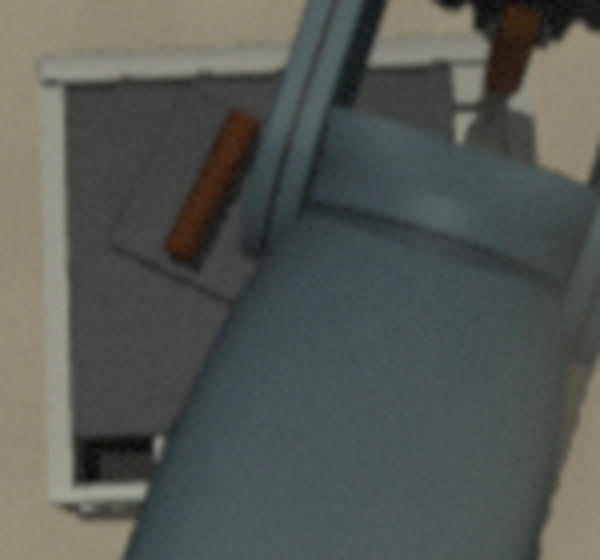

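View pics/s4.png

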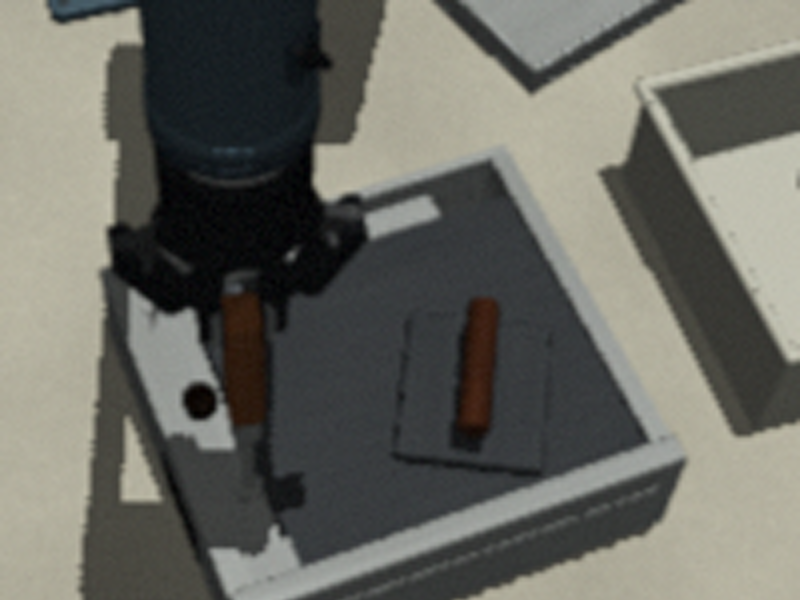

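View pics/w4.png

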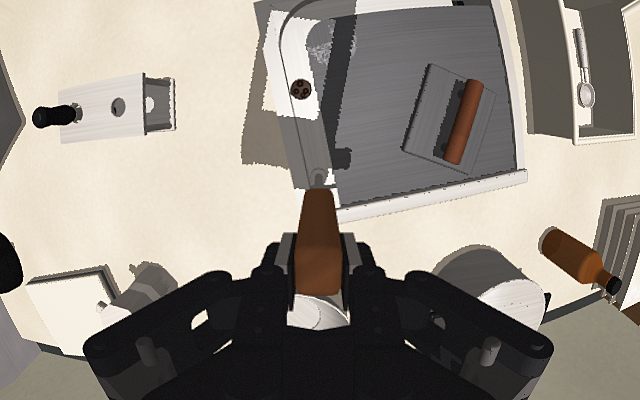

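```bash
cat >> h.py <<'E'
def wproj(c,p):
    K=c["intrinsics"];V=c["view"];q=V[:3,:3]@np.asarray(p,float)+V[:3,3]
    r=np.hypot(q[0],q[1]);th=np.arctan2(r,-q[2]);return np.array([K[0,0]*th*q[0]/r+K[0,2],K[1,1]*-q[1]/r*th+K[1,2]])
G=[.5747,.0372,np.radians(4.23)]
def gw(x,y,z,G=G):
    c,s=np.cos(G[2]),np.sin(G[2]); return [G[0]+(c*x-s*y)/1e3,G[1]+(s*x+c*y)/1e3,z/1e3]
E
cat > ov.py <<'E'
from rig import *
from h import *
import sys
c=read_camera("wrist");im=c["image"];s=int(sys.argv[2]);u0,v0,w,h=map(int,sys.argv[3:7])
b=cv2.resize(im[v0:v0+h,u0:u0+w],None,fx=s,fy=s,interpolation=cv2.INTER_CUBIC)
def P(p): 
    q=wproj(c,p); return tuple(int(round(x)) for x in ((q[0]-u0+.5)*s,(q[1]-v0+.5)*s))
def line(pts,col): cv2.polylines(b,[np.array([P(gw(*p)) for p in pts])],False,col,1)
line([(95,-141,107),(-79,-141,107)],(0,0,255)); line([(95,-109,101),(-79,-109,101)],(0,255,0)); line([(95,-141,107),(95,-109,101)],(255,0,0))
line([(-109,-79,101),(-109,145,101)],(0,255,0));line([(-141,-79,107),(-141,145,107)],(0,0,255));line([(-141,95,85),(-109,95,85)],(255,0,0))
line([(120,-160,115),(120,160,115)],(255,0,255))
f=observe()["position"]; cv2.circle(b,P((f[0],f[1],f[2]-.1615)),3,(0,255,255),1)
cv2.imwrite(f"pics/{sys.argv[1]}.png",b)
E
python3 ov.py o4 3 250 0 260 200
```

```text
(no output)
```

View pics/o4.png

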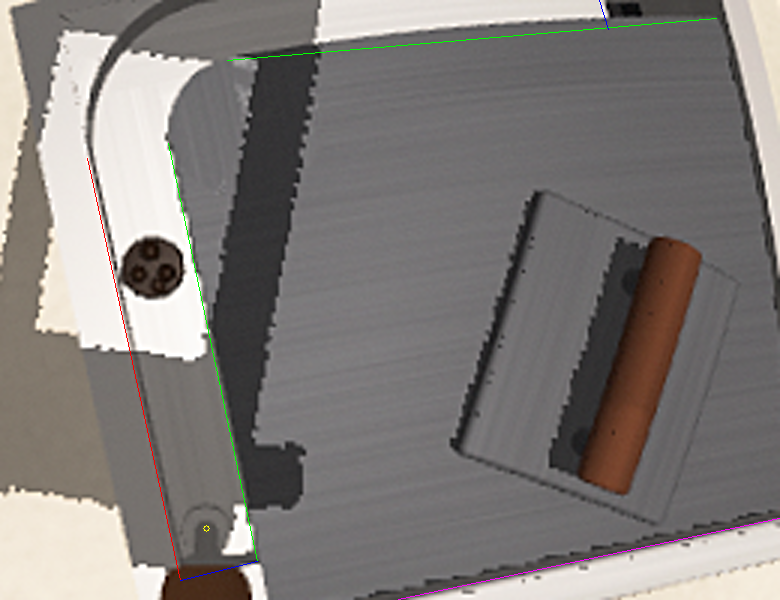

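```bash
python3 -m handwheel '[0,0,0.01,0,0,0,-1,0,0,0.01,0,0,0,-1,0,0,0.01,0,0,0,-1,0,0,0.01,0,0,0,-1,0,0,0.006,0,0,0,-1,0,0,0.004,0,0,0,-1,0,0,0,0,0,0,-1,0,0,0,0,0,0,-1,0,0,0,0,0,0,-1,0,0,0,0,0,0,-1]'; python3 ov.py o5 3 250 20 260 200
python3 - <<'E'
from rig import *
o=observe();print(o["position"],o["wrist_force"])
E
```

```text
time_s: 9.1
position: [0.6535, -0.0823, 0.2513]
ee_rot: [-180.0, 0.1, 172.4]
wrist_force: [0.6, -0.3, -1.8]
grip_width: 0.0211
[ 0.65340642 -0.08222039  0.25116133] [ 0.1586114   0.09388589 -1.72338841]
```

View pics/o5.png

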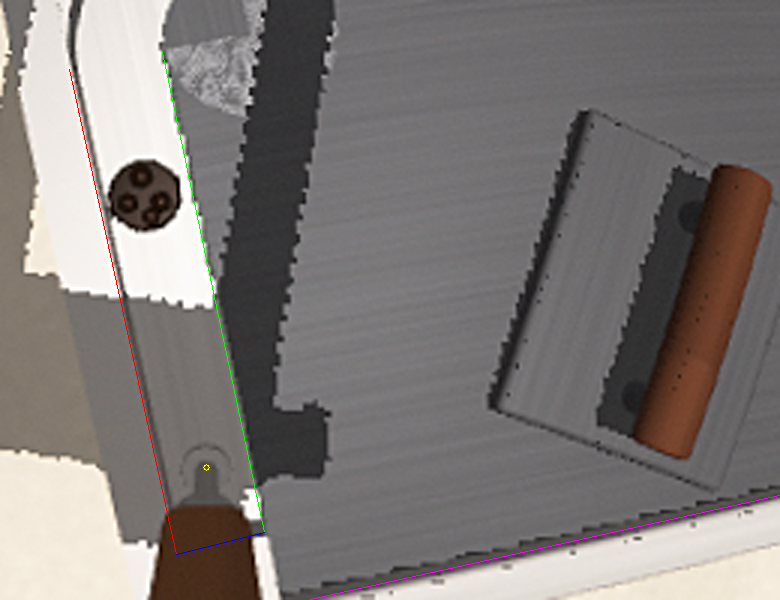

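```bash
python3 -m handwheel '[0,0,0.002,0,0,0,-1,0,0,0.001,0,0,0,-1,0,0,0.0005,0,0,0,-1,0,0,0.0005,0,0,0,-1,0,0,0,0,0,0,-1,0,0,0,0,0,0,-1,0,0,0,0,0,0,-1,0,0,0,0,0,0,-1,0,0,0,0,0,0,-1,0,0,0,0,0,0,-1]'
```

```text
time_s: 10.15
position: [0.6533, -0.0822, 0.2469]
ee_rot: [-180.0, 0.0, 172.4]
wrist_force: [-1.3, 0.0, -0.0]
grip_width: 0.0213
```

```bash
python3 -m handwheel '[0,0,0.0003,0,0,0,-1,0,0,0.0003,0,0,0,-1,0,0,0,0,0,0,-1,0,0,0,0,0,0,-1,0,0,0,0,0,0,-1,0,0,0,0,0,0,-1,0,0,0,0,0,0,-1,0,0,0,0,0,0,-1,0,0,0,0,0,0,-1,0,0,0,0,0,0,-1]'; python3 -c "
from rig import *
import cv2
for i in range(5): print(observe()['wrist_force'],observe()['position']); read_camera('top')"
```

```text
time_s: 11.15
position: [0.6535, -0.0822, 0.2469]
ee_rot: [-180.0, 0.1, 172.4]
wrist_force: [-0.7, 0.5, 5.5]
grip_width: 0.0209
[-0.74069055  0.47541445  5.53704263] [ 0.65345595 -0.08216305  0.24686482]
[-1.01452954  0.7747373   5.63242834] [ 0.65345754 -0.08216218  0.24684747]
[-1.2047145   0.54380383  5.09163172] [ 0.65344165 -0.08220848  0.24680925]
[-0.31340817  0.8947293   4.36300636] [ 0.65343565 -0.08216755  0.24681946]
[-0.55954355  0.40523805  5.88688948] [ 0.65346414 -0.08217028  0.24685728]
```

```bash
cat > path.py <<'E'
from rig import *
from h import *
o=observe();p=o["position"]
c,s=np.cos(G[2]),np.sin(G[2]);d=p[:2]-G[:2]
x,y=1e3*(c*d[0]+s*d[1]),1e3*(-s*d[0]+c*d[1])
if x>-79: L=70-x;off=y+125
elif y<-79: a=np.arctan2(-79-y,-79-x); L=149+46*(np.pi/2-a); off=46-np.hypot(x+79,y+79)
else: L=149+72.26+y+79;off=x+125
print("g",round(x,1),round(y,1),"L",round(L,1),"inward off",round(off,2),"z",p[2].round(4),"F",o["wrist_force"].round(1),"t",o["time_s"])
def at(L):
    if L<149: return np.array([70-L,-125])
    if L<221.26: a=np.pi/2-(L-149)/46; return np.array([-79-46*np.cos(a),-79-46*np.sin(a)])
    return np.array([-125,-79+L-221.26])
yaw=np.radians(o["ee_rot"][2]);X=np.array([np.cos(yaw),np.sin(yaw)]);Y=np.array([np.sin(yaw),-np.cos(yaw)])
for i in range(10):
    e=at(L+4.5*(i+1))-at(L+4.5*i); e=np.array([c*e[0]-s*e[1],s*e[0]+c*e[1]]); print((e@X).round(2),(e@Y).round(2),end="; ")
print()
E
python3 -m handwheel '[0.003,-0.0006,0,0,0,0,-1,0.0044,-0.0009,0,0,0,0,-1,0.0044,-0.0009,0,0,0,0,-1,0.0044,-0.0009,0,0,0,0,-1,0.0044,-0.0009,0,0,0,0,-1,0.0044,-0.0009,0,0,0,0,-1,0.0044,-0.0009,0,0,0,0,-1,0.0044,-0.0009,0,0,0,0,-1,0.0044,-0.0009,0,0,0,0,-1,0.0044,-0.0009,0,0,0,0,-1]'; python3 path.py
```

```text
time_s: 12.4
position: [0.6093, -0.0852, 0.246]
ee_rot: [-180.0, -0.0, 172.4]
wrist_force: [2.8, 0.9, 3.1]
grip_width: 0.0209
g 25.5 -124.6 L 44.5 inward off 0.36 z 0.246 F [2.8 0.9 3.1] t 12.4
4.4 -0.92; 4.4 -0.92; 4.4 -0.92; 4.4 -0.92; 4.4 -0.92; 4.4 -0.92; 4.4 -0.92; 4.4 -0.92; 4.4 -0.92; 4.4 -0.92;
```

```bash
python3 -m handwheel '[0.0044,-0.0009,0,0,0,0,-1,0.0044,-0.0009,0,0,0,0,-1,0.0044,-0.0009,0,0,0,0,-1,0.0044,-0.0009,0,0,0,0,-1,0.0044,-0.0009,0,0,0,0,-1,0.0044,-0.0009,0,0,0,0,-1,0.0044,-0.0009,0,0,0,0,-1,0.0044,-0.0009,0,0,0,0,-1,0.0044,-0.0009,0,0,0,0,-1,0.0044,-0.0009,0,0,0,0,-1]'; python3 path.py
```

```text
time_s: 13.4
position: [0.5645, -0.0882, 0.246]
ee_rot: [180.0, -0.0, 172.4]
wrist_force: [2.2, 0.6, 2.4]
grip_width: 0.0212
g -19.4 -124.3 L 89.4 inward off 0.72 z 0.246 F [2.2 0.6 2.4] t 13.4
4.4 -0.92; 4.4 -0.92; 4.4 -0.92; 4.4 -0.92; 4.4 -0.92; 4.4 -0.92; 4.4 -0.92; 4.4 -0.92; 4.4 -0.92; 4.4 -0.92;
```

```bash
python3 -m handwheel '[0.0044,-0.00095,0.0001,0,0,0,-1,0.0044,-0.00095,0.0001,0,0,0,-1,0.0044,-0.001,0,0,0,0,-1,0.0044,-0.001,0,0,0,0,-1,0.0044,-0.001,0,0,0,0,-1,0.0044,-0.001,0,0,0,0,-1,0.0044,-0.001,0,0,0,0,-1,0.0044,-0.001,0,0,0,0,-1,0.0044,-0.001,0,0,0,0,-1,0.0044,-0.001,0,0,0,0,-1]'; python3 path.py; python3 ov.py o6 2 200 0 320 240
```

```text
time_s: 14.4
position: [0.5198, -0.0922, 0.2459]
ee_rot: [180.0, 0.0, 172.4]
wrist_force: [2.8, -0.2, 4.2]
grip_width: 0.0211
g -64.3 -125.0 L 134.3 inward off -0.01 z 0.2459 F [ 2.8 -0.2  4.2] t 14.4
4.4 -0.92; 4.4 -0.92; 4.4 -0.92; 4.43 -0.81; 4.48 -0.39; 4.5 0.05; 4.47 0.49; 4.4 0.93; 4.29 1.35; 4.14 1.77;
```

View pics/o6.png

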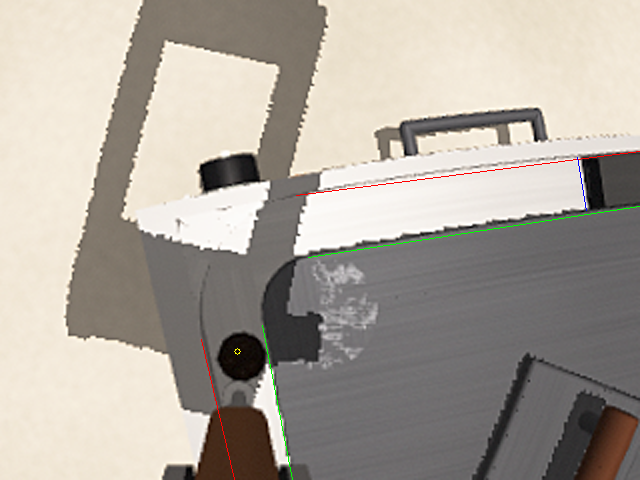

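```bash
python3 ov.py o7 7 270 140 100 80
python3 - <<'E'
from rig import *
from h import *
o=observe();c=read_camera("wrist");p=o["position"];print(p,o["time_s"])
for k in(0,10,20,25): print(k,wproj(c,gw(-64.3+k,-125,93)))
E
```

```text
[ 0.51929643 -0.09230779  0.24599965] 14.5
0 [318.35232411 177.52704712]
10 [320.25683763 186.40075903]
20 [322.13288898 195.15376536]
25 [323.05947123 199.48125024]
```

View pics/o7.png

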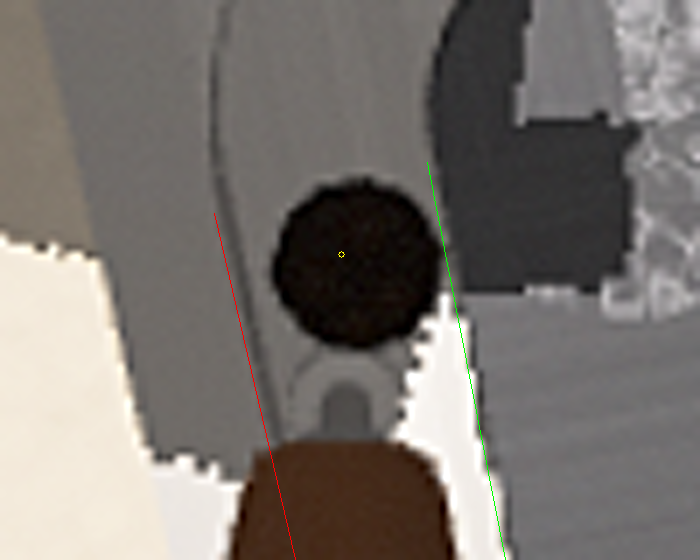

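```bash
cat > foot.py <<'E'
from rig import *
from h import *
import sys
c=read_camera("wrist");im=c["image"]
u0,v0,w,h,s=270,140,110,80,7
cv2.imwrite(f"pics/{sys.argv[1]}.png",cv2.resize(im[v0:v0+h,u0:u0+w],None,fx=s,fy=s,interpolation=cv2.INTER_CUBIC))
cv2.imwrite(f"pics/{sys.argv[1]}f.png",im)
E
cat > fp.py <<'E'
# usage: crop pixel of foot top centre -> griddle frame, needs camera now
from rig import *
from h import *
import sys
c=read_camera("wrist");p=observe()["position"]
for a in sys.argv[1:]:
    x,y=map(float,a.split(","));w=wonz(c,270+(x+.5)/7-.5,140+(y+.5)/7-.5,.093)
    cc,s=np.cos(G[2]),np.sin(G[2]);f=lambda d:np.array([cc*d[0]+s*d[1],-s*d[0]+cc*d[1]])*1e3
    print("foot g",f(w[:2]-G[:2]).round(1),"tcp g",f(p[:2]-G[:2]).round(1))
E
python3 fp.py 347,398 358,263
python3 -m handwheel '[0.0045,-0.0004,-0.0002,0,0,0,-1,0.0045,-0.0004,-0.0002,0,0,0,-1,0.0045,-0.0004,0,0,0,0,-1,0.0045,-0.0004,0,0,0,0,-1,0.0045,-0.0004,0,0,0,0,-1,0.0045,-0.0004,0,0,0,0,-1,0.0045,-0.0004,0,0,0,0,-1,0.0045,-0.0004,0,0,0,0,-1,0.0044,-0.0008,0,0,0,0,-1,0.0044,-0.0008,0,0,0,0,-1]'; python3 path.py; python3 foot.py f8
```

```text
foot g [ -43.4 -128.5] tcp g [ -64.5 -125.1]
foot g [ -64.  -122.5] tcp g [ -64.5 -125.1]
time_s: 15.6
position: [0.4745, -0.0909, 0.2461]
ee_rot: [180.0, -0.0, 172.4]
wrist_force: [1.0, -0.4, 0.1]
grip_width: 0.0207
g -109.4 -120.4 L 178.2 inward off -5.35 z 0.2461 F [ 1.  -0.4  0.1] t 15.6
4.0 2.06; 3.78 2.44; 3.52 2.8; 3.23 3.13; 2.91 3.43; 2.56 3.7; 2.19 3.93; 1.79 4.13; 1.38 4.28; 0.99 4.38;
```

View pics/f8.png

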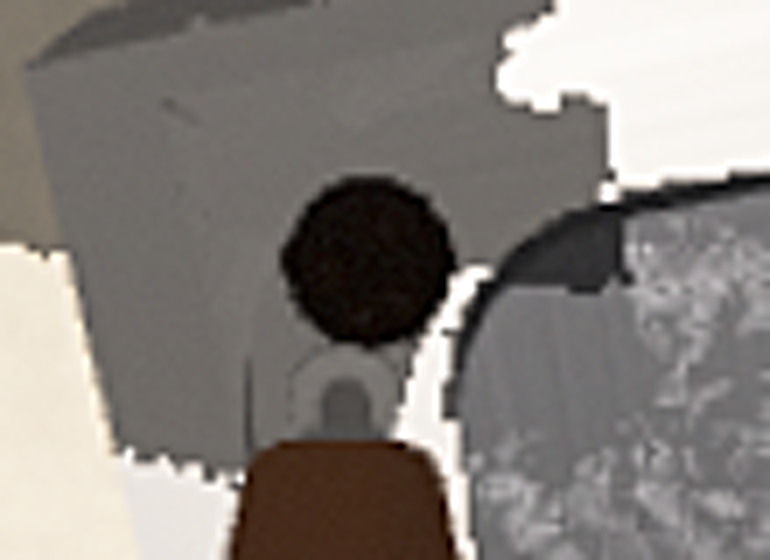

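```bash
sed -i 's/^x,y=.*/&; x+=21.1; y-=3.4/' path.py; python3 path.py
```

```text
g -89.0 -123.7 L 159.1 inward off 0.18 z 0.2462 F [-0.6  0.   0.8] t 15.65
4.49 0.28; 4.44 0.72; 4.35 1.15; 4.22 1.57; 4.04 1.97; 3.83 2.36; 3.58 2.72; 3.3 3.06; 2.99 3.36; 2.64 3.64;
```

```bash
python3 -m handwheel '[0.0045,0.0003,0,0,0,0,-1,0.0044,0.0007,0,0,0,0,-1,0.0044,0.0011,0,0,0,0,-1,0.0042,0.0016,0,0,0,0,-1,0.004,0.002,0,0,0,0,-1,0.0038,0.0024,0,0,0,0,-1,0.0036,0.0027,0,0,0,0,-1,0.0033,0.0031,0,0,0,0,-1,0.003,0.0034,0,0,0,0,-1,0.0026,0.0036,0,0,0,0,-1]'; python3 path.py; python3 foot.py f9
```

```text
time_s: 16.65
position: [0.44, -0.0649, 0.2462]
ee_rot: [180.0, -0.0, 172.4]
wrist_force: [-0.5, 0.5, -0.6]
grip_width: 0.0209
g -120.7 -95.3 L 204.1 inward off 1.19 z 0.2462 F [-0.5  0.5 -0.6] t 16.65
2.27 3.88; 1.89 4.08; 1.48 4.25; 1.06 4.37; 0.92 4.4; 0.92 4.4; 0.92 4.4; 0.92 4.4; 0.92 4.4; 0.92 4.4;
```

View pics/f9.png

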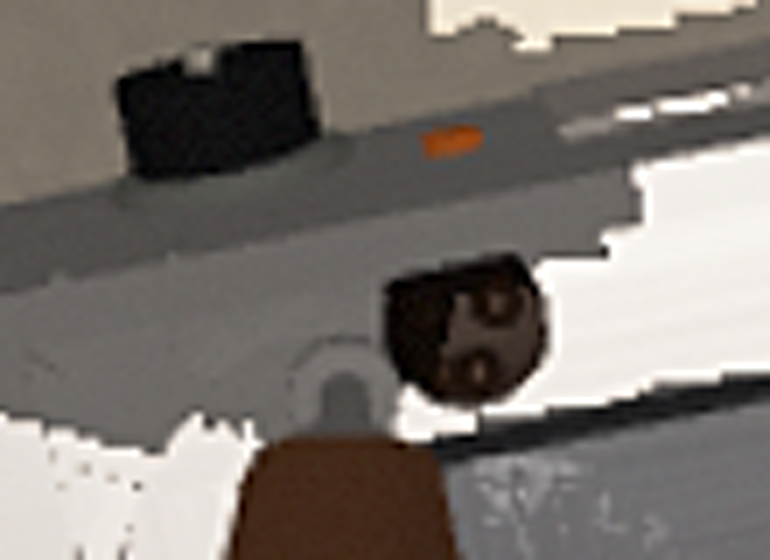

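```bash
python3 -m handwheel '[0.0024,0.0038,0.0001,0,0,0,-1,0.002,0.004,0,0,0,0,-1,0.0016,0.0042,0,0,0,0,-1,0.0012,0.0043,0,0,0,0,-1,0.0011,0.0044,0,0,0,0,-1,0.001,0.0044,0,0,0,0,-1,0.001,0.0044,0,0,0,0,-1,0.001,0.0044,0,0,0,0,-1,0.0009,0.0044,0,0,0,0,-1,0.0009,0.0044,0,0,0,0,-1]'; python3 path.py; python3 foot.py f10
```

```text
time_s: 17.7
position: [0.433, -0.0209, 0.2462]
ee_rot: [-180.0, -0.0, 172.4]
wrist_force: [0.1, -0.2, -0.8]
grip_width: 0.0206
g -124.5 -50.8 L 249.4 inward off 0.53 z 0.2462 F [ 0.1 -0.2 -0.8] t 17.7
0.92 4.4; 0.92 4.4; 0.92 4.4; 0.92 4.4; 0.92 4.4; 0.92 4.4; 0.92 4.4; 0.92 4.4; 0.92 4.4; 0.92 4.4;
```

View pics/f10.png

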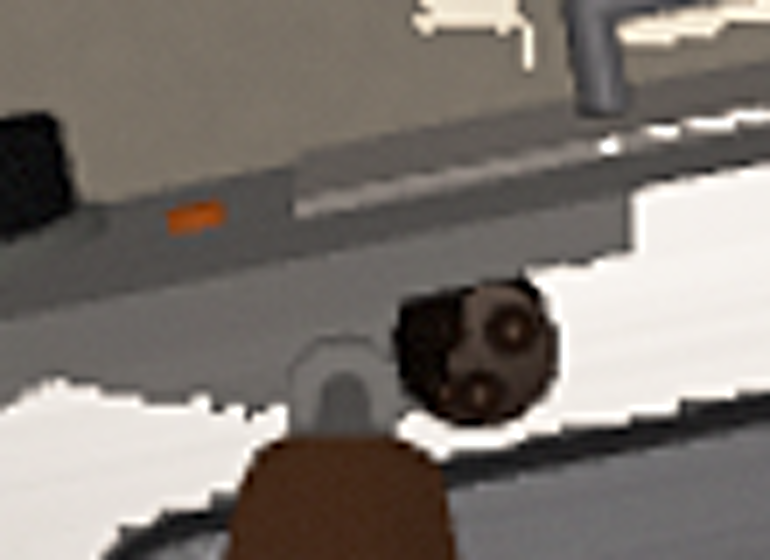

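```bash
python3 -m handwheel '[0.001,0.0044,0.0001,0,0,0,-1,0.001,0.0044,0.0001,0,0,0,-1,0.001,0.0044,0,0,0,0,-1,0.001,0.0044,0,0,0,0,-1,0.0009,0.0044,0,0,0,0,-1,0.0009,0.0044,0,0,0,0,-1,0.0009,0.0044,0,0,0,0,-1,0.0009,0.0044,0,0,0,0,-1,0.0009,0.0044,0,0,0,0,-1,0.0009,0.0044,0,0,0,0,-1]'; python3 path.py; python3 -m handwheel '[0.0009,0.0044,0,0,0,0,-1,0.0009,0.0044,0,0,0,0,-1,0.0009,0.0044,0,0,0,0,-1,0.0009,0.0044,0,0,0,0,-1,0.0009,0.0044,0,0,0,0,-1,0.0009,0.0044,0,0,0,0,-1,0.0009,0.0044,0,0,0,0,-1,0.0009,0.0044,0,0,0,0,-1,0.0009,0.0044,0,0,0,0,-1,0.0009,0.0044,0,0,0,0,-1]'; python3 path.py; python3 foot.py f11
```

```text
time_s: 18.75
position: [0.4296, 0.0239, 0.2461]
ee_rot: [-180.0, 0.0, 172.4]
wrist_force: [0.6, -1.9, 2.3]
grip_width: 0.0209
g -124.6 -6.0 L 294.3 inward off 0.44 z 0.2461 F [ 0.6 -1.9  2.3] t 18.75
0.92 4.4; 0.92 4.4; 0.92 4.4; 0.92 4.4; 0.92 4.4; 0.92 4.4; 0.92 4.4; 0.92 4.4; 0.92 4.4; 0.92 4.4; 
time_s: 19.75
position: [0.4265, 0.0687, 0.2461]
ee_rot: [-180.0, 0.0, 172.4]
wrist_force: [-0.3, -2.2, 2.9]
grip_width: 0.0212
g -124.4 39.0 L 339.2 inward off 0.63 z 0.2461 F [-0.3 -2.2  2.9] t 19.75
0.92 4.4; 0.92 4.4; 0.92 4.4; 0.92 4.4; 0.92 4.4; 0.92 4.4; 0.92 4.4; 0.92 4.4; 0.92 4.4; 0.92 4.4;
```

View pics/f11.png

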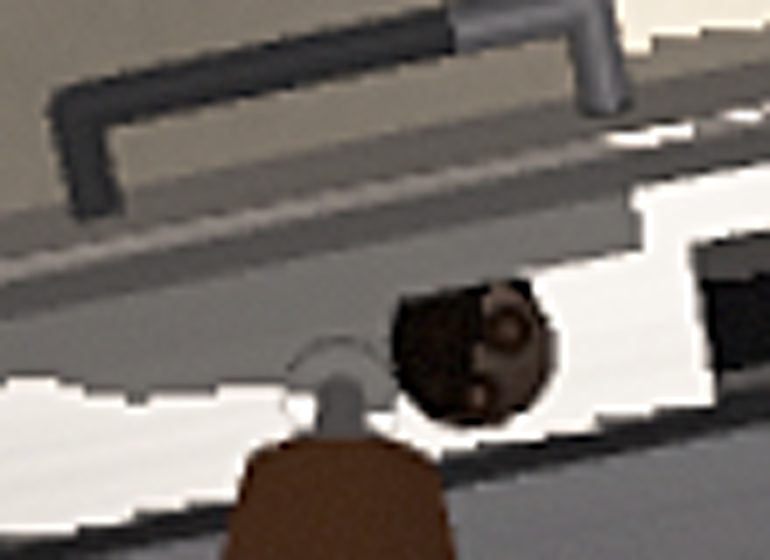

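```bash
python3 -m handwheel '[0.0009,0.0044,-0.0001,0,0,0,-1,0.0009,0.0044,0,0,0,0,-1,0.0009,0.0044,0,0,0,0,-1,0.0009,0.0044,0,0,0,0,-1,0.0009,0.0044,0,0,0,0,-1,0.0009,0.0044,0,0,0,0,-1,0.0009,0.0044,0,0,0,0,-1,0.0009,0.0044,0,0,0,0,-1,0.0009,0.0044,0,0,0,0,-1,0.0009,0.0044,0,0,0,0,-1]'; python3 path.py; python3 foot.py f12
```

```text
time_s: 20.8
position: [0.4233, 0.1136, 0.2461]
ee_rot: [180.0, -0.0, 172.4]
wrist_force: [0.3, -2.2, 2.2]
grip_width: 0.0208
g -124.2 84.0 L 384.3 inward off 0.77 z 0.2461 F [ 0.3 -2.2  2.2] t 20.8
0.92 4.4; 0.92 4.4; 0.92 4.4; 0.92 4.4; 0.92 4.4; 0.92 4.4; 0.92 4.4; 0.92 4.4; 0.92 4.4; 0.92 4.4;
```

View pics/f12.png

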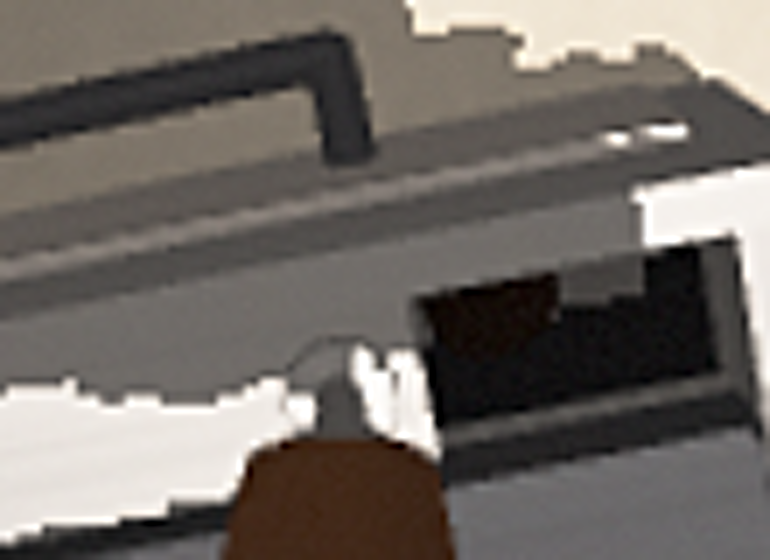

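```bash
python3 -m handwheel '[0,0,-0.01,0,0,0,-1,0,0,-0.02,0,0,0,-1,0,0,-0.02,0,0,0,-1,0,0,-0.017,0,0,0,-1,0,0,0,0,0,0,-1,0,0,0,0,0,0,-1,0.0017,0.0165,0,0,0,0,-1,0.0035,0.034,0,0,0,0,-1,0.0035,0.034,0,0,0,0,-1,0.0035,0.034,0,0,0,0,-1]'; python3 -m handwheel '[0.0035,0.034,0,0,0,0,-1,0.0035,0.034,0,0,0,0,-1,0.0035,0.034,0,0,0,0,-1,0.0035,0.034,0,0,0,0,-1,0.0015,0.015,0,0,0,-0.55,-1,0,0,0,0,0,-0.55,-1,0,0,0,0,0,0,-1,0,0,0,0,0,0,-1,0,0,0,0,0,0,-1,0,0,0,0,0,0,-1]'; python3 look.py 13
python3 - <<'E'
from rig import *
import cv2
cv2.imwrite("pics/s13b.png",cv2.resize(read_camera("scene")["image"][80:270,330:530],None,fx=3,fy=3))
cv2.imwrite("pics/t13b.png",cv2.resize(read_camera("top")["image"][150:300,100:300],None,fx=3.9,fy=3.9))
E
```

```text
time_s: 21.85
position: [0.4262, 0.2333, 0.3116]
ee_rot: [-180.0, -0.2, 172.3]
wrist_force: [1.0, -1.0, -0.9]
grip_width: 0.0211
time_s: 22.85
position: [0.4317, 0.3836, 0.313]
ee_rot: [-180.0, -0.0, -178.9]
wrist_force: [0.5, 0.7, -1.2]
grip_width: 0.0209
23.0 [0.43179878 0.38377693 0.31326794] [ 1.79989731e+02  1.13553921e-02 -1.78874650e+02] [-0.30624871  0.49354321 -1.6182178 ] 0.021069971034490213
```

View pics/w13.png

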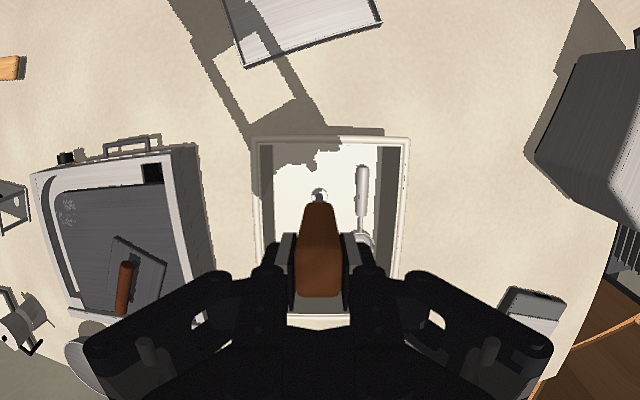

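View pics/s13b.png

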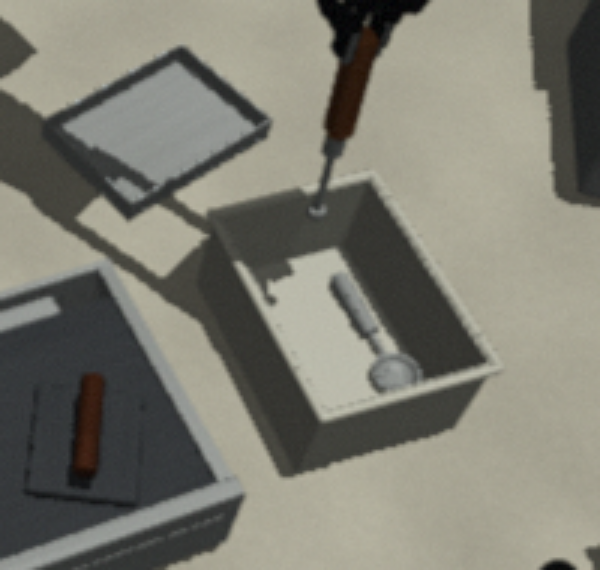

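View pics/t13b.png

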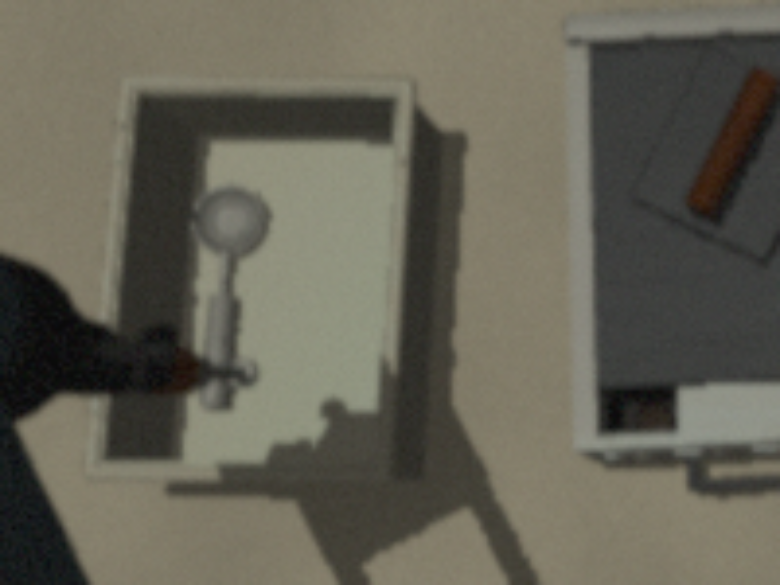

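Run:
```python
from rig import *
from h import *
c=read_camera("wrist");im=c["image"]
cv2.imwrite("pics/w14.png",cv2.resize(im[125:265,240:425],None,fx=4,fy=4,interpolation=cv2.INTER_CUBIC))
for p in((253,139),(411,138),(330,138),(330,146)): print(p,wonz(c,*p,.115).round(4))
```

```text
(253, 139) [0.3953 0.3046 0.115 ]
(411, 138) [0.3892 0.4974 0.115 ]
(330, 138) [0.3933 0.3975 0.115 ]
(330, 146) [0.4029 0.3977 0.115 ]
```

View pics/w14.png

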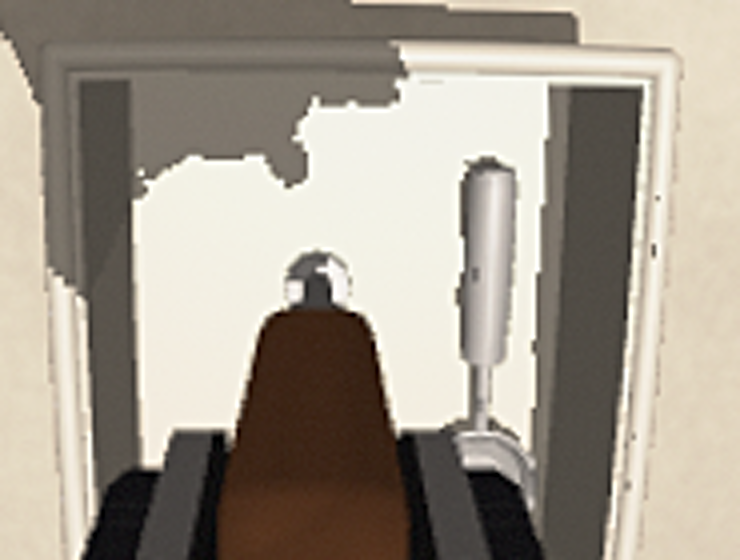

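```bash
python3 -m handwheel '[0.013,0,0,0,0,0,-1,0.0128,0,0,0,0,0,-1,0,0,0,0,-0.3125,0,-1,0,0,0,0,-0.3125,0,-1,0.0026,0,0.0299,0,0,0,-1,0.0026,0,0.0299,0,0,0,-1,0.0026,0,0.0299,0,0,0,-1,0.0017,0,0.02,0,0,0,-1,0,0,0,0,0,0,-1,0,0,0,0,0,0,-1]'
python3 - <<'E'
from rig import *
import cv2
cv2.imwrite("pics/s15b.png",cv2.resize(read_camera("scene")["image"][80:270,330:530],None,fx=3,fy=3))
cv2.imwrite("pics/w15.png",read_camera("wrist")["image"])
print(observe()["position"],observe()["ee_rot"])
E
```

```text
time_s: 24.15
position: [0.4054, 0.3837, 0.2037]
ee_rot: [180.0, 5.0, -178.8]
wrist_force: [-0.5, 0.2, -1.4]
grip_width: 0.021
[0.40650336 0.38420628 0.20489247] [ 179.90174579    5.1480616  -178.81314174]
```

View pics/s15b.png

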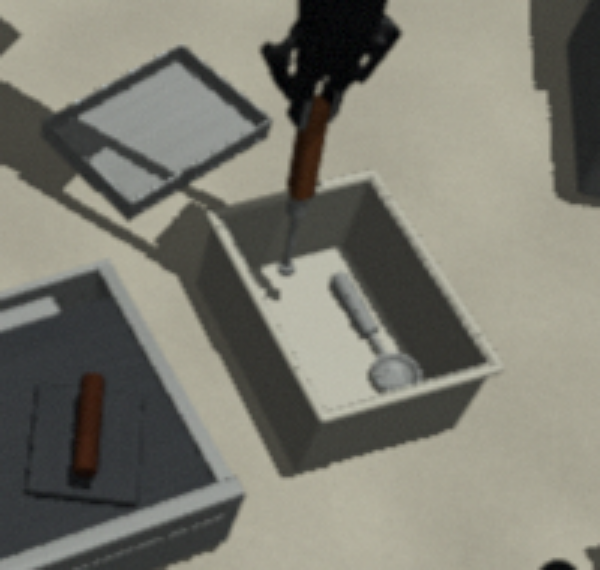

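View pics/w15.png

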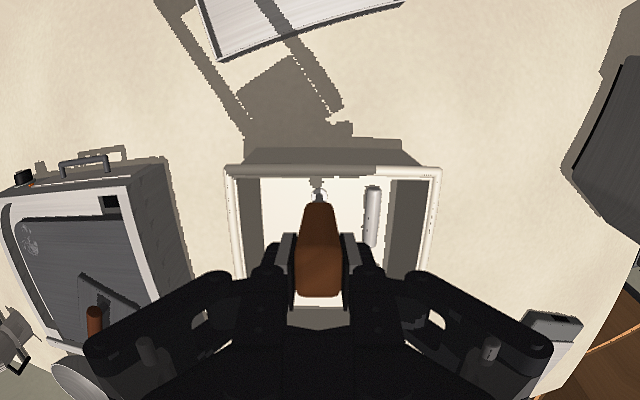

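```bash
python3 -m handwheel '[0.0009,0,0.01,0,0,0,-1,0.0009,0,0.01,0,0,0,-1,0.0009,0,0.01,0,0,0,-1,0.0003,0,0.004,0,0,0,-1,0.0001,0,0.002,0,0,0,-1,0,0,0,0,0,0,-1,0,0,0,0,0,0,-1,0,0,0,0,0,0,-1,0,0,0,0,0,0,-1,0,0,0,0,0,0,-1]'; python3 -m handwheel '[0.0001,0,0.001,0,0,0,-1,0.0001,0,0.001,0,0,0,-1,0.0001,0,0.001,0,0,0,-1,0,0,0,0,0,0,-1,0,0,0,0,0,0,-1,0,0,0,0,0,0,-1,0,0,0,0,0,0,-1,0,0,0,0,0,0,-1,0,0,0,0,0,0,-1,0,0,0,0,0,0,-1]'
python3 - <<'E'
from rig import *
import cv2
cv2.imwrite("pics/s16b.png",cv2.resize(read_camera("scene")["image"][90:210,360:500],None,fx=5,fy=5,interpolation=cv2.INTER_CUBIC))
E
```

```text
time_s: 25.25
position: [0.4062, 0.3836, 0.1671]
ee_rot: [180.0, 5.0, -178.8]
wrist_force: [-0.2, 0.0, -1.3]
grip_width: 0.0209
time_s: 26.25
position: [0.406, 0.3835, 0.1639]
ee_rot: [180.0, 5.0, -178.8]
wrist_force: [0.3, 0.3, -1.4]
grip_width: 0.0208
```

View pics/s16b.png

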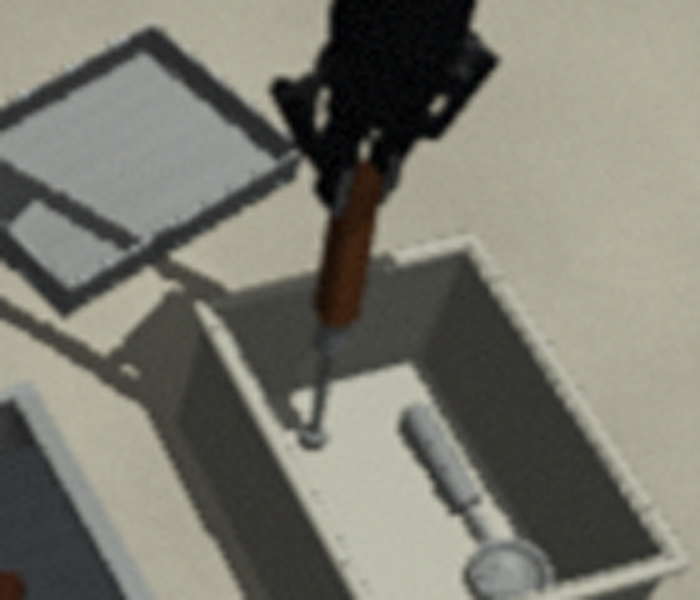

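```bash
python3 -m handwheel '[0.0001,0,0.001,0,0,0,-1,0.0001,0,0.001,0,0,0,-1,0,0,0,0,0,0,-1,0,0,0,0,0,0,-1,0,0,0,0,0,0,-1,0,0,0,0,0,0,-1,0,0,0,0,0,0,-1,0,0,0,0,0,0,-1,0,0,0,0,0,0,-1,0,0,0,0,0,0,-1]'
```

```text
time_s: 27.3
position: [0.4064, 0.3838, 0.1631]
ee_rot: [179.9, 5.1, -178.8]
wrist_force: [-2.0, -0.4, 5.9]
grip_width: 0.0214
```

```bash
python3 -m handwheel '[0.0015,0,-0.0005,0,0,0,-1,0.001,0,0,0,0,0,-1,0,0,0,0,0,0,-1,0,0,0,0,0,0,-0.35,0,0,0,0,0,0,-0.25,0,0,0,0,0,0,-0.1,0,0,0,0,0,0,0.1,0,0,0,0,0,0,0.2,0,0,0,0,0,0,0.2,0,0,0,0,0,0,0.2]'
python3 - <<'E'
from rig import *
import cv2
cv2.imwrite("pics/s17b.png",cv2.resize(read_camera("scene")["image"][90:210,360:500],None,fx=5,fy=5,interpolation=cv2.INTER_CUBIC))
cv2.imwrite("pics/w17.png",read_camera("wrist")["image"])
E
```

```text
time_s: 28.3
position: [0.4034, 0.3835, 0.1621]
ee_rot: [-180.0, 5.0, -178.8]
wrist_force: [-0.6, 0.4, 0.7]
grip_width: 0.0514
```

View pics/s17b.png

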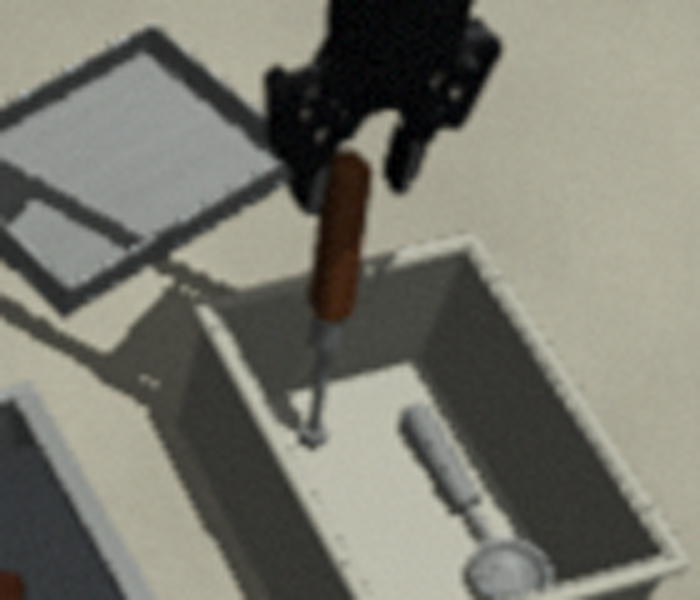

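View pics/w17.png

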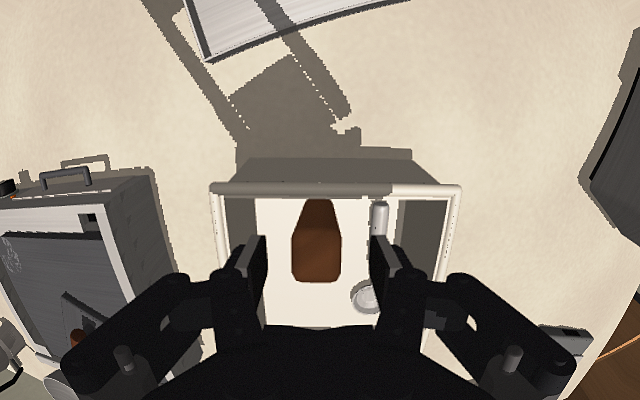

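```bash
python3 -m handwheel '[0,0,0,0,0,0,0.35,0,0,0,0,0,0,0.35,0,0,0,0,0,0,0.35,0,0,0,0,0,0,0.35,0,0,0,0,0,0,0.35,0,0,0,0,0,0,0.35,0,0,0,0,0,0,0.35,0,0,0,0,0,0,0.35,0,0,0,0,0,0,0.35,0,0,0,0,0,0,0.35]'
python3 - <<'E'
from rig import *
import cv2
cv2.imwrite("pics/s18b.png",cv2.resize(read_camera("scene")["image"][90:210,360:500],None,fx=5,fy=5,interpolation=cv2.INTER_CUBIC))
cv2.imwrite("pics/w18.png",read_camera("wrist")["image"])
E
```

```text
time_s: 29.4
position: [0.4035, 0.3835, 0.1621]
ee_rot: [180.0, 5.0, -178.8]
wrist_force: [-0.0, 0.5, -0.2]
grip_width: 0.0574
```

View pics/s18b.png

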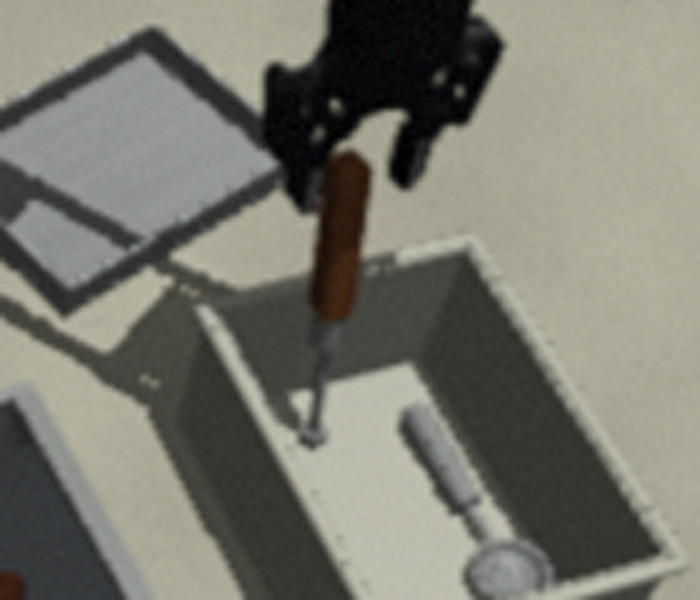

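View pics/w18.png

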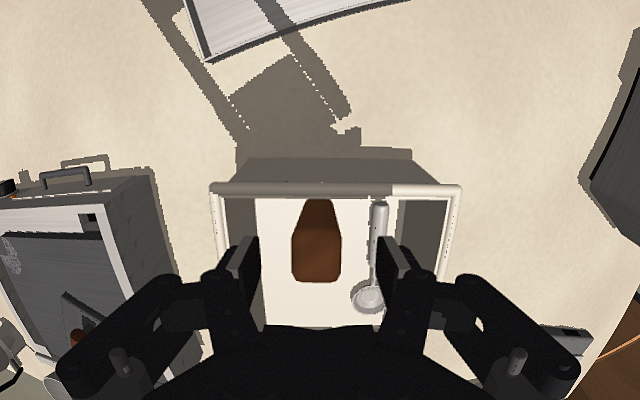

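```bash
python3 -m handwheel '[0,0,-0.005,0,0,0,0.35,0,0,-0.015,0,0,0,0.35,0,0,-0.02,0,0,0,0.35,0,0,-0.03,0,0,0,0.35,0,0,-0.03,0,0,0,0.35,0,0,-0.03,0,0,0,0.35,-0.03,0,-0.01,0,0,0,0.35,-0.03,0,0,0,0,0,0.35,0,0,0,0,0,0,0.35,0,0,0,0,0,0,0.35]'; python3 look.py 19
python3 - <<'E'
from rig import *
import cv2
cv2.imwrite("pics/s19b.png",cv2.resize(read_camera("scene")["image"],None,fx=1.25,fy=1.25))
E
```

```text
time_s: 30.5
position: [0.4511, 0.3842, 0.3065]
ee_rot: [-180.0, 4.9, -178.9]
wrist_force: [-0.3, -0.8, -0.0]
grip_width: 0.0575
30.65 [0.45003376 0.38439322 0.30666391] [-179.98387905    4.95096697 -178.79471427] [ 0.47673535  0.84535806 -0.39811658] 0.057587535056405695
```

View pics/w19.png

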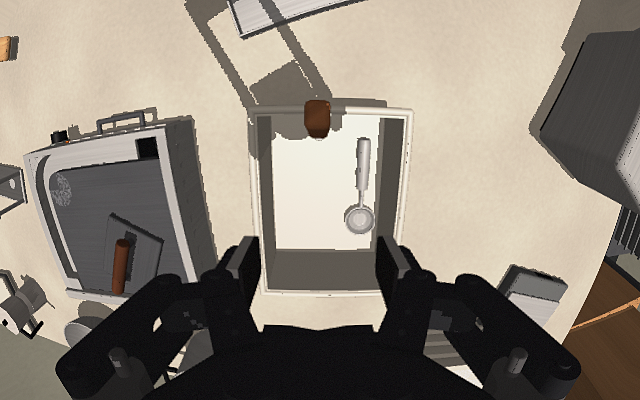

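View pics/s19b.png

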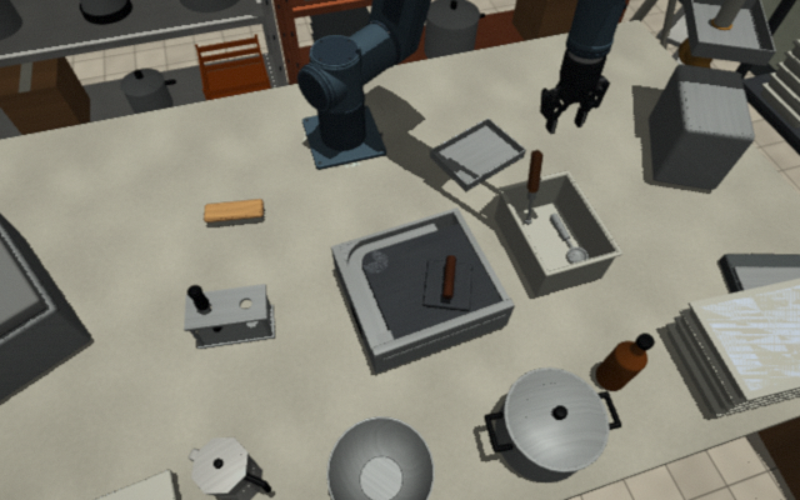

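View pics/t19.png

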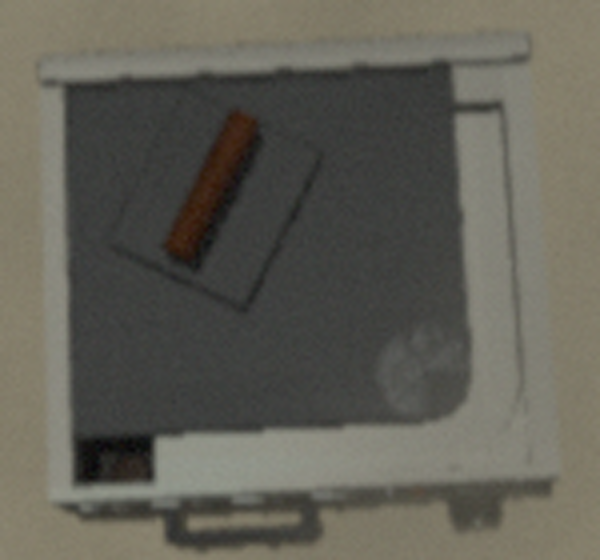

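Run:
```python
from rig import *
import cv2,numpy as np
a=read_camera("scene")["image"].astype(int)
for _ in range(10): b=read_camera("scene")["image"].astype(int)
print(abs(a-b)[90:200,380:500].max(), observe()["wrist_force"],observe()["time_s"])
# crust in drain
print(close_job())
```

```text
85 [ 0.35927373  0.68357834 -0.6171657 ] 31.25
the job is handed in; nothing more can be done
None
```

The crust is in the grease drawer, and the used scraper stands foot down in the white wash tub, leaning on the tub's robot-side rim. I handed the job in at about 31 s.

**The pass:** I set the foot down at gutter_back with light contact, about 7 N at first. I then ran it at about 4.5 cm/s, without lifting, along the side, round the corner and along the front. The wrist camera saw the crust down inside the drain slot; I took its smaller apparent size as the drop to the drawer floor and did not measure its height. In the last top view the gutter is empty.

**What went wrong along the way:** Floor friction turned the scraper about 7.5° in the grip on the side run, so the foot trailed the tool by about 21 mm. I measured the offset in the wrist camera, shifted the path to keep the foot on the centre line, and eased the floor pressure. By position, the foot came to about 3 mm from the outer wall. I saw no contact with the cooking plate.

**Final checks:**
- **Scraper:** It stayed put for about 2 s after release. Because of that lean, I released it already leaning against the rim.
- **Meat press, brush and robot:** The meat press and brush look unmoved in the pictures, and the arm stood clear and touched nothing.
- **Disagreement:** My last before-and-after comparison of the tub area showed a largest single-pixel change of 85 grey levels. I handed in without finding the cause. It may be image noise or the arm settling at the edge of that area, but it does not confirm that the scraper was perfectly still.

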